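# Level the appliance base with a spirit level

### The job

Lay the yellow spirit level on the black rubber mat of the appliance levelling base, lengthwise along the mat, and let go of it. Then take the black knob of the levelling foot, press it down until the plate sits on its foot and the sprung knob itself sinks a few millimetres, and turn it so pressed until the bubble rests between the two black lines. Finish still holding the knob pressed down with the bubble centred, and leave the other things on the counter alone.

Things in the scene. Friction and masses are not known exactly. Their poses are not given: they have to be found in the camera images.
- level: Yellow spirit level, a bar 150 (its x) x 30 (its y) x 34 mm (z), 280 g, lying loose on the counter with its vial upward. Origin at the centre of its underside; x along the bar. Grasp it across the 30 mm width. It works the same either way round.
- level_center (a point): Centre of the spirit level, 17 mm above its underside; axes as the level.
- vial_center (a point): Middle of the green vial in the level's top face, 31 mm above the underside, half-way between the two black lines; the lines are 17 mm to either side along the level's x. Axes as the level.
- bubble (a point): Centre of the white bubble, 24 mm long, that moves along the vial (the level's x), at most 36 mm from vial_center. It runs to the higher end, about 2.4 mm for each 0.001 rad of tilt, and settles in about a second and a half.
- stand: Fixed dark frame of the levelling base, about 165 (its x) x 300 mm (its y), origin at the centre of its underside on the counter. Hinge rail of the plate at its +y end (y = +140 mm, 34 mm up), levelling foot and knob at its -y end (y = -115 mm). It does not move during the job.
- mat_center (a point): Centre of the top of the black rubber mat (60 x 180 mm) on the steel plate (130 x 280 mm), 40 mm above the counter when the plate is level. Axes of the plate: y along it, from the knob to the hinge. The level belongs with its length along y, centred on the mat to within 20 mm. A spring lifts the knob end at rest by about 7 mm (0.03 rad); 3 N down on the knob overcomes it.
- knob_grip (a point): On the axis of the black round knob, 36 mm in diameter, 14 mm below its top; the ribbed grip runs from 16 mm below to 14 mm above this point; the plate is 28 mm below it (unpressed). Pushed down, the knob first brings the plate down (by up to 12 mm) until the foot stands on its pad; then the knob itself sinks against its spring: from 4.5 N, 1.5 N more per mm, at most 6 mm (13.5 N).
- knob: The same knob; origin on its axis, 28 mm below knob_grip; z along the axis. It turns easily. Clockwise seen from above screws the foot out: with the foot pressed on its pad this raises the knob end 2.5 mm a rad and moves the bubble some 23 mm a rad toward the knob. At the start the foot is too short: 0.5 to 1.5 rad clockwise is needed.
- foot_pin: Steel foot pin under the plate below the knob, with a round end 16 mm wide; origin at the centre of its lower end, z up. It stands on the pad only while the knob end is pressed down.
- pad: Fixed grey disc, 40 mm in diameter, some 8 mm high, on the counter under the foot pin; origin at the centre of its underside (its height differs a little from start to start).
- flask: Grey metal flask with black cap, 72 x 250 mm high; bystander; origin at the centre of its underside.
- tuna_tin: Round tin, 87 x 40 mm high; bystander; origin at the centre of its underside.
- mug: Green and white mug, 101 mm high; bystander; origin at the centre of its underside.
- soap_bottle: Soap bottle with green contents, 223 mm high; bystander; origin at the centre of its underside.

How it is judged:
By the outcome, as a careful person would: the job done as asked, in the order asked, and still so for the second after the job is handed in, while the arm keeps its last pose, push and grip.
It also fails if it takes over 58 s, if anything falls off the work surface, if the arm or the gripper's body presses on something with over 40 N, if the wrist force passes 120 N, or if a joint passes its speed limit or range.

### The arm

A 6-joint arm with a two-finger parallel gripper is mounted at the origin on a cart in front of the work surface, level with it; the furniture and walls round the work are solid. World frame = base frame: x ahead of the robot, y to its left, z up, the work surface at z = 0. Lengths are in mm, angles in rad, forces in N, time in s.
With the tool pointing down it reaches from about 325 to 775 mm from the base axis. Payload 5.5 kg.
Tool frame: the origin (TCP) lies midway between the tips of the shut fingers; the grasp point (between the pads) lies 19 mm behind it (arm.tcp_to_grasp is the z of the grasp point in the tool frame, in mm); z points along the fingers, y is the line along which they close (so a half turn about z gives the same grasp; the last joint's range is limited). The gripper opens to 88 mm and grips with 3 to 60 N. Pads are 20 mm wide; open, the fingers measure 115 mm over their backs; the gripper's body (75 mm by 178 mm) begins 61 mm behind the grasp point.
Start: joints at [-1.235, 0.091, 1.231, -0, 1.82, -0.057], TCP at [229.667, -554.319, 222.631] pointing down, gripper open.
Joint ranges: [-2.87, 2.87], [-0.86, 2.18], [0.17, 2.46], [-1.51, 4.65], [0.06, 2.69], [-2.65, 2.65]. Speed limits (rad/s): [2.57, 2.57, 3.01, 3.14, 3.14, 3.14].

### API

Orientations are given as a rotation vector (axis times angle).
In Python, from workcell import arm gives the robot as it stands.
- The arm moves only by the tool servo_tool, never from a script. Its argument "steps" is a list of rows, each a list of 2 entries, a list of its own where there are three numbers: the shift along the tool's x, y, z in m, then the turn about the tool's z in rad. In form: [[[dx, dy, dz], yaw], ...]. A call has 1 to 8 rows; each row shifts and turns the commanded pose from where the row before left it, along the tool's axes as they then stand; what a row does not reach is not made up. A row lasts 1/8 s, in which the tool goes at most 62.5 mm and 10.7 degrees, less where a joint would pass 70% of its speed; a pose out of reach is approached as far as the arm can. A call with a gripper value outside its range is refused whole. "claw" is the closure, from 0 (fully open) to 1 (shut), set as the call begins (left out, the last holds). The fingers move at their own pace and stop on an object; "force" is the grip in N (left out, the last holds). Time passes only in rows, so rows that do not move let the fingers close. It gives the time, the measured TCP pose, the force, the opening and the grip force at its end, in the units of the state.
- arm.get_state(): the state, without advancing time (a new reading comes with each control period).
- arm.read_camera(name): name is "side" or "top"; returns the picture (420x560x3 uint8, red, green, blue); there is no depth.
- arm.get_calibration(name): a dict with "fx", "fy", "cx", "cy" (pixels), "T" (4x4, takes a point from camera to world coordinates). Camera axes: x right, y up, looking along -z (the intrinsics and any distortion apply to the point x, -y, -z); pixel columns grow to the right and rows downward; lengths in mm; the calibration is good to about 2 mm. A picture is of the moment at which its call begins. get_calibration takes no time and is no camera call.
- arm.hand_in(): hands the job in; it is judged then, once.
Trained networks look in the newest picture that a camera, given by its name, has taken for a name from the list of things; names that differ only in an ending like _2 or _b are one class to them, and where a whole thing is asked for, a point or a joint stands for the part that bears it (a point fixed in the world has none). Each returns a list of dicts, best first, with "p" (0 to 1); they miss things now and then, are a little off and sometimes report something else, mostly with a low value. They report only what shows in the picture. A call takes as long as a camera call.
- arm.cut_out(name, camera): "pixels" (420x560 bool, what is visible of it) and "xy" ([column, row] in pixels, amid what is visible of it).
The state is a dict: "time": time; "joints": joint angles; "qd": joint speeds; "effort": joint torques, N m; "tcp_pos": TCP position; "ee_rot": TCP orientation; "ft_force": force on the tool from outside, world axes, zero at the start; "ft_torque": the same for the moment, N m; "width": opening from 0.0 (shut) to 1.0 (fully open); "finger_force": force on a finger pad.
Only numpy, scipy, OpenCV 4.12 (cv2) and the standard library are available. Lean on these libraries where they do the work, as an engineer would, in place of code of your own. Each camera call takes 0.05 s, during which the arm holds its last target. There are 200 camera calls.

## Working session

There is one attempt and no reset: what is moved stays moved. The work goes in short steps, Python scripts to look and compute and a tool call to move; the robot and the scene stay as the last step left them, time stands still between calls to the robot, and variables do not carry over. Pictures are saved under pics/ and viewed, at most 10 in all, crops included, and the job is handed in when it is done.

Besides the shell and the picture viewer there is one more tool, called after "Request:" by a JSON object that holds its "op" and its "data", one argument or row to a line. servo_tool: Moves the arm, as the interface text tells. Its arguments: {"type":"object","properties":{"steps":{"type":"array","items":{"type":"array"}},"claw":{"type":"number"},"force":{"type":"number"}},"required":["steps"]}

```bash
mkdir -p pics; cat > h.py <<'E'
import numpy as np, cv2
from workcell import arm
from scipy.spatial.transform import Rotation as R
def snap(c,fn=None):
    im=arm.read_camera(c)
    if fn: cv2.imwrite('pics/'+fn,im[:,:,::-1])
    return im
def ray(c,uv):
    k=arm.get_calibration(c);T=np.array(k['T'])
    d=np.array([(uv[0]-k['cx'])/k['fx'],-(uv[1]-k['cy'])/k['fy'],-1.])
    return T[:3,3],T[:3,:3]@d
def onz(c,uv,z):
    o,d=ray(c,uv); return o+d*(z-o[2])/d[2]
def proj(c,p):
    k=arm.get_calibration(c);T=np.array(k['T'])
    q=T[:3,:3].T@(np.array(p)-T[:3,3]); return np.array([k['cx']-k['fx']*q[0]/q[2],k['cy']+k['fy']*q[1]/q[2]])
E
python3 - <<'E'
from h import *
a=snap('top','t0.png');b=snap('side','s0.png')
cv2.imwrite('pics/both.png',cv2.resize(np.hstack([a,b])[:,:,::-1],(800,300)))
print(arm.get_calibration('top'),arm.get_calibration('side'))
for n in ['level','knob','stand','mat_center','pad']:
  for c,z in (('top',None),('side',None)):
    for r in arm.cut_out(n,c)[:2]:
        ys,xs=np.nonzero(r['pixels'])
        rect=cv2.minAreaRect(np.c_[xs,ys].astype(np.float32))
        print(n,c,round(r['p'],2),r['xy'],len(xs),rect)
s=arm.get_state();print(s['time'],s['ee_rot'],s['tcp_pos'])
E
```

```text
{'fx': 469.8330682963894, 'fy': 469.8330682963894, 'cx': 282.61287284447513, 'cy': 208.83734153091052, 'T': array([[ 1.19464162e-01,  9.67273328e-01, -2.23854022e-01,
         1.92621340e+02],
       [-9.92837102e-01,  1.16768047e-01, -2.52925335e-02,
        -1.09902840e+01],
       [ 1.67420386e-03,  2.25272129e-01,  9.74294445e-01,
         1.57787996e+03],
       [ 0.00000000e+00,  0.00000000e+00,  0.00000000e+00,
         1.00000000e+00]])} {'fx': 543.9306085332804, 'fy': 543.9306085332804, 'cx': 284.20805139030574, 'cy': 209.49538559298165, 'T': array([[ 9.98834185e-01, -3.98323219e-02,  2.72700778e-02,
         5.57924345e+02],
       [ 4.08248626e-02,  3.95560590e-01, -9.17532098e-01,
        -1.28765480e+03],
       [ 2.57604658e-02,  9.17575722e-01,  3.96725588e-01,
         6.15371050e+02],
       [ 0.00000000e+00,  0.00000000e+00,  0.00000000e+00,
         1.00000000e+00]])}
level top 0.85 [379.3, 256.1] 473 ((378.99072265625, 255.09588623046875), (10.65987777709961, 46.17139434814453), 5.5275397300720215)
level side 0.93 [238.4, 285.1] 1399 ((234.38514709472656, 284.8734
[... 582 characters left out ...]
89019012451172), 21.250505447387695)
stand side 0.83 [270.5, 209.8] 2489 ((267.913818359375, 212.5345001220703), (67.8481674194336, 56.720069885253906), 4.763641834259033)
stand side 0.69 [265.1, 210.6] 196 ((265.0, 210.0), (14.0, 14.0), 90.0)
mat_center top 0.69 [262.5, 226.5] 3294 ((266.2838134765625, 226.7973175048828), (86.63826751708984, 38.962562561035156), 9.462322235107422)
mat_center side 0.78 [265.4, 205.5] 1976 ((267.6756896972656, 206.94593811035156), (53.26527404785156, 45.04532241821289), 9.462322235107422)
mat_center side 0.37 [265.8, 208.3] 219 ((265.5, 209.5), (15.0, 15.0), 0.0)
0.6 [ 3.08118252e+00  6.12970389e-01 -2.97785206e-05] [ 229.64800949 -554.33309704  222.64072063]
```

View pics/t0.png

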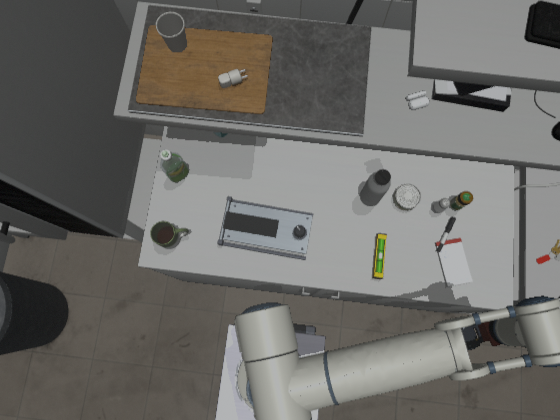

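View pics/s0.png

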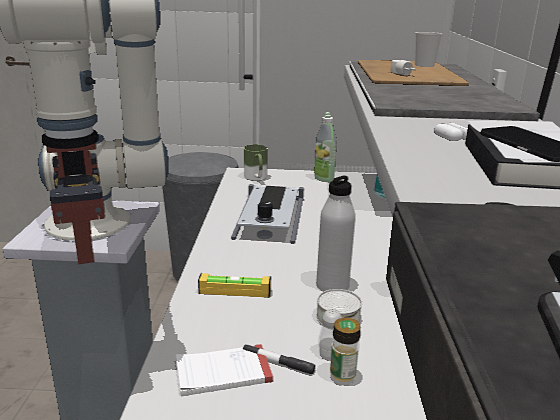

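The top view shows the level at (380,256), the knob at (300,231) and the mat around (252,225). The stand's hinge end is on the left. The flask is at (376,188) and the tin at (407,196).

```bash
python3 - <<'E'
from h import *
from scipy.ndimage import label
a=cv2.imread('pics/t0.png')[:,:,::-1].astype(int)
def world_rect(mask,z,c='top'):
    ys,xs=np.nonzero(mask)
    P=np.array([onz(c,(x,y),z)[:2] for x,y in zip(xs,ys)])
    (cx,cy),(w,h),an=cv2.minAreaRect(P.astype(np.float32))
    m=P.mean(0);u,s,v=np.linalg.svd(P-m,full_matrices=False)
    print(len(P),'rect',cx,cy,w,h,an,'mean',m,'axis',v[0],np.arctan2(v[0][1],v[0][0]))
# mat
m=np.zeros(a.shape[:2],bool);m[205:245,215:292]=1
dark=(a.max(2)<60)&m
l,n=label(dark);k=1+np.argmax([(l==i).sum() for i in range(1,n+1)]);world_rect(l==k,41)
m=np.zeros(a.shape[:2],bool);m[225:285,365:395]=1
sat=(a.max(2)-a.min(2)>60)&m
l,n=label(sat);k=1+np.argmax([(l==i).sum() for i in range(1,n+1)]);world_rect(l==k,30)
arm.read_camera('side');arm.read_camera('top')
for n in ['knob','level','flask','tuna_tin','mug','soap_bottle']:
    best={}
    for c in ('top','side'):
        r=arm.cut_out(n,c)
        if n=='knob' and c=='top': r=[q for q in r if abs(q['xy'][0]-300)<15]
        if r: best[c]=r[0]['xy']
    if len(best)==2:
        o1,d1=ray('top',best['top']);o2,d2=ray('side',best['side'])
        A=np.c_[d1,-d2];t=np.linalg.lstsq(A,o2-o1,rcond=None)[0]
        print(n,best,(o1+t[0]*d1).round(1),(o2+t[1]*d2).round(1))
    else: print(n,best)
big=np.hstack([cv2.resize(a[200:285,215:315].astype(np.uint8),(500,425),interpolation=2),cv2.resize(a[225:290,365:410].astype(np.uint8),(290,425),interpolation=2)])
cv2.imwrite('pics/c1.png',big[:,:,::-1])
E
```

```text
858 rect 481.2029113769531 127.76974487304688 175.160888671875 56.32400894165039 87.07527923583984 mean [481.11680628 128.11382951] axis [-0.04883932 -0.99880665] -1.6196550858982226
329 rect 430.85699462890625 -308.3705749511719 30.122587203979492 144.0730743408203 88.76657104492188 mean [ 429.12263791 -308.30988404] axis [-0.99976586  0.02163865] 3.119952316789071
knob {'top': [300.1, 228.1], 'side': [267.5, 211.4]} [482.2 -36.2  68.1] [478.9 -36.7  67.5]
level {'top': [380.4, 254.7], 'side': [234.6, 285.4]} [ 434.3 -312.9   18. ] [ 430.  -313.8   17.5]
flask {'top': [373.7, 188.0], 'side': [336.6, 239.3]} [ 635.4 -258.4  105.6] [ 639.3 -258.2  106.8]
tuna_tin {'top': [404.3, 196.4], 'side': [344.4, 299.8]} [ 640.9 -376.7   30.4] [ 653.6 -375.9   33.8]
mug {'side': [257.7, 160.5]}
soap_bottle {'top': [172.1, 164.5], 'side': [325.8, 150.7]} [638.8 408.5  95.7] [636.8 408.4  95. ]
```

View pics/c1.png

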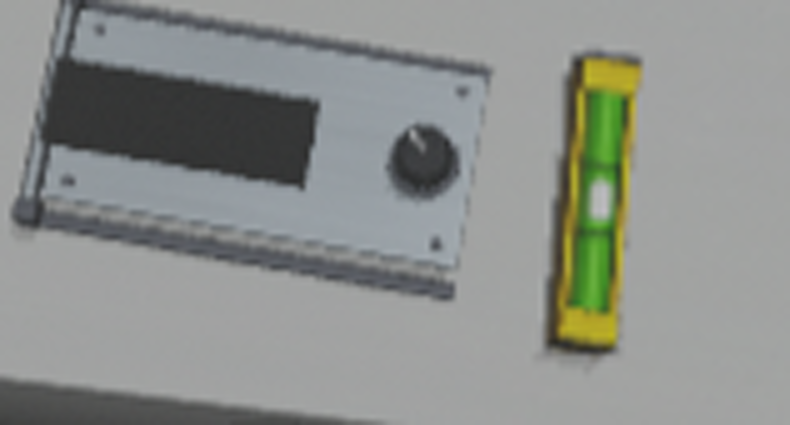

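Request:
{"op": "servo_tool", "data": {
  "steps": [
    [[0,0,0],0.138],
    [[0,0,0],0.138],
    [[0,0,0],0.138],
    [[0.04,-0.045,0],0],
    [[0.04,-0.045,0],0],
    [[0.04,-0.045,0],0],
    [[0.04,-0.045,0],0],
    [[0.036,-0.045,0.01],0]
  ],
  "claw": 0,
  "force": 20
}}

```text
time: 2.3
tcp_pos: [431.8, -332.1, 213.6]
ee_rot: [3.14, -0.033, 0.003]
ft_force: [1.5, -0.6, -0.4]
width: 0.998
finger_force: 0.0
```

```bash
cat >> h.py <<'E'
def go(x,y,z,th):
    s=arm.get_state();M=R.from_rotvec(s['ee_rot']).as_matrix()
    d=M.T@(np.array([x,y,z])-s['tcp_pos']);cur=np.arctan2(M[1,0],M[0,0])
    print('t',s['time'],'tcp',s['tcp_pos'].round(1),'th',cur.round(4),'tilt',M[:,2].round(3),'ft',np.round(s['ft_force'],1),'w',s['width'],'ff',s['finger_force'],'| tool d',d.round(1),'yaw',round(cur-th,4))
E
python3 -c "
from h import *
go(431,-309,5,-.0215)"
```

```text
t 2.3 tcp [ 431.8 -332.1  213.6] th -0.0212 tilt [ 0.002 -0.001 -1.   ] ft [ 1.5 -0.6 -0.4] w 0.9983277828393775 ff 0.0 | tool d [ -1.7 -23.4 208.5] yaw 0.0003
```

Request:
{"op": "servo_tool", "data": {
  "steps": [
    [[-0.001,-0.02,0.05],0],
    [[0,0,0.05],0],
    [[0,0,0.04],0],
    [[0,0,0.02],0],
    [[0,0,0],0],
    [[0,0,0],0]
  ]
}}

```text
time: 3.05
tcp_pos: [430.7, -314.4, 54.8]
ee_rot: [3.139, -0.034, 0.004]
ft_force: [-0.4, 0.2, 0.6]
width: 0.999
finger_force: 0.0
```

```bash
python3 -c "
from h import *
go(431,-309,5,-.0215)
a=snap('top')[225:290,350:410];b=snap('side')[200:320,170:300]
cv2.imwrite('pics/c2.png',np.hstack([cv2.resize(a,(370,400)),cv2.resize(b,(430,400))])[:,:,::-1])"
```

```text
t 3.05 tcp [ 430.7 -314.4   54.8] th -0.0214 tilt [ 0.002 -0.002 -1.   ] ft [-0.4  0.2  0.6] w 0.9990494712653003 ff 0.0 | tool d [ 0.1 -5.5 49.8] yaw 0.0001
```

View pics/c2.png

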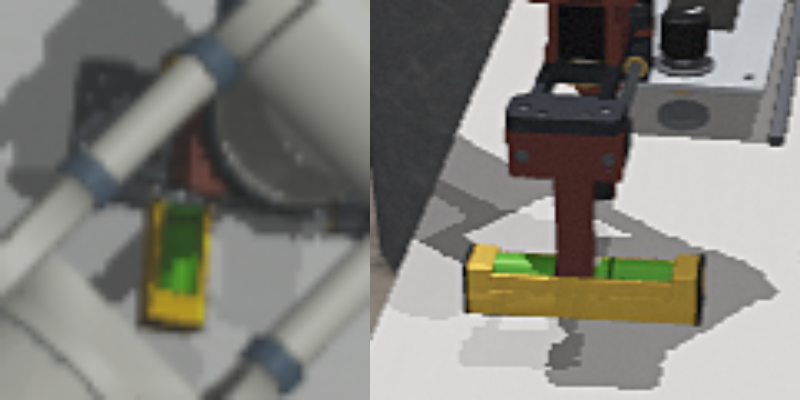

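The open fingers straddle the level near its middle: the finger is at x≈575 in the right-hand crop and the bar's middle is at about 585. Next I descend and grip.

Request:
{"op": "servo_tool", "data": {
  "steps": [
    [[0.002,-0.003,0.025],0],
    [[0,0,0.018],0],
    [[0,0,0.007],0],
    [[0,0,0],0]
  ]
}}

```text
time: 3.65
tcp_pos: [431.7, -310.5, 2.4]
ee_rot: [-3.141, 0.033, 0.001]
ft_force: [-0.2, 0.4, 0.8]
width: 1.0
finger_force: 0.0
```

Request:
{"op": "servo_tool", "data": {
  "steps": [
    [[0,0,0],0],
    [[0,0,0],0],
    [[0,0,0],0],
    [[0,0,0],0],
    [[0,0,0],0],
    [[0,0,0],0]
  ],
  "claw": 1,
  "force": 25
}}

```text
time: 4.4
tcp_pos: [431.8, -310.5, 2.6]
ee_rot: [-3.141, 0.033, 0.0]
ft_force: [0.7, -0.7, 0.1]
width: 0.357
finger_force: 0.0
```

Request:
{"op": "servo_tool", "data": {
  "steps": [
    [[0,0,-0.03],0],
    [[0,0,-0.05],0],
    [[0,0,-0.05],0],
    [[0,0,0],0]
  ]
}}

```text
time: 4.9
tcp_pos: [433.6, -311.9, 137.4]
ee_rot: [3.136, -0.033, 0.01]
ft_force: [-0.6, -0.6, -2.5]
width: 0.34
finger_force: 25.0
```

```bash
python3 -c "
from h import *
go(481,128,140,1.5204)"
```

```text
t 4.9 tcp [ 433.6 -311.9  137.4] th -0.0212 tilt [ 0.006 -0.005 -1.   ] ft [-0.6 -0.6 -2.5] w 0.34037298639116104 ff 24.996898770332336 | tool d [  38.1 -440.8   -4.6] yaw -1.5416
```

Request:
{"op": "servo_tool", "data": {
  "steps": [
    [[0.005,-0.055,0],0],
    [[0.005,-0.055,0],0],
    [[0.005,-0.055,0],0],
    [[0.005,-0.055,0],0],
    [[0.005,-0.055,0],0],
    [[0.005,-0.055,0],0],
    [[0.005,-0.055,0],0],
    [[0.005,-0.055,0],0]
  ]
}}

```text
time: 5.9
tcp_pos: [480.2, 130.1, 130.0]
ee_rot: [3.141, -0.033, -0.005]
ft_force: [1.2, 0.5, -2.6]
width: 0.344
finger_force: 25.0
```

Request:
{"op": "servo_tool", "data": {
  "steps": [
    [[0,0,0],-0.18],
    [[0,0,0],-0.18],
    [[0,0,0],-0.18],
    [[0,0,0],-0.18],
    [[0,0,0],-0.18],
    [[0,0,0],-0.18],
    [[0,0,0],-0.18],
    [[0,0,0],-0.18]
  ]
}}

```text
time: 6.9
tcp_pos: [480.2, 128.3, 129.8]
ee_rot: [-2.376, -2.052, 0.005]
ft_force: [0.3, 0.3, -3.0]
width: 0.339
finger_force: 25.0
```

Request:
{"op": "servo_tool", "data": {
  "steps": [
    [[0,0,0],-0.1016],
    [[0,0,0],0],
    [[0,0,0],0]
  ]
}}

```text
time: 7.28
tcp_pos: [480.7, 128.4, 131.3]
ee_rot: [-2.278, -2.162, 0.003]
ft_force: [0.6, 1.0, -2.6]
width: 0.341
finger_force: 25.0
```

```bash
python3 -c "
from h import *
go(481,128,60,1.5204)
a=snap('top')[170:280,190:330];b=snap('side')[120:250,210:330]
cv2.imwrite('pics/c3.png',np.hstack([cv2.resize(a,(400,314)),cv2.resize(b,(400,433))[:314]])[:,:,::-1])
for c in ('top','side'):
  for r in arm.cut_out('level',c)[:1]:
    ys,xs=np.nonzero(r['pixels']);print(c,r['p'],r['xy'],len(xs),xs.min(),xs.max(),ys.min(),ys.max())
p=arm.get_state()['tcp_pos']
for dz in (0,-5,30): print(dz,proj('side',p+[0,0,dz]),proj('side',p+[-4,-75,dz]),proj('top',p+[0,0,dz]))
"
```

```text
t 7.275 tcp [480.7 128.4 131.3] th 1.5184 tilt [-0.002 -0.    -1.   ] ft [ 0.6  1.  -2.6] w 0.3405799298383423 ff 24.996831715106964 | tool d [-0.4  0.5 71.3] yaw -0.002
top 0.74 [255.2, 218.0] 145 225 273 208 226
side 0.64 [271.5, 161.8] 323 265 278 148 176
0 [272.79526953 165.7607893 ] [269.54974377 174.919607  ] [248.74806964 218.47036017]
-5 [272.76355068 167.48799939] [269.52101065 176.71727885] [248.85678237 218.79593068]
30 [272.98736678 155.30037591] [269.72383726 164.02754108] [248.08042395 216.47090938]
```

View pics/c3.png

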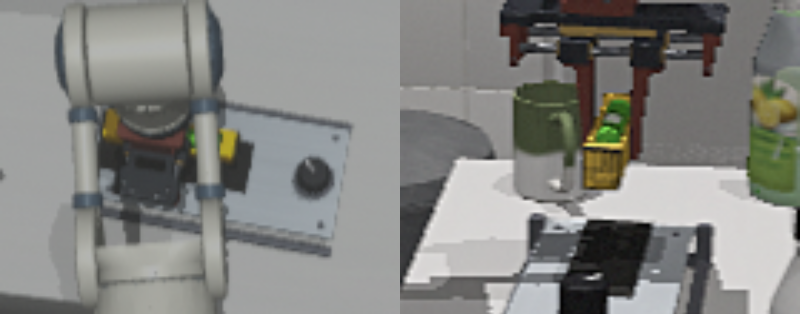

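The level is held level and over the mat. It spans columns 225 to 273 in the top view, centred on the TCP, and its underside is about 5 mm below the TCP.

Request:
{"op": "servo_tool", "data": {
  "steps": [
    [[0,0,0.035],0],
    [[0,0,0.027],0],
    [[0,0,0.012],0],
    [[0,0,0.003],0],
    [[0,0,0],0]
  ]
}}

```text
time: 8.1
tcp_pos: [481.8, 128.6, 56.7]
ee_rot: [2.276, 2.164, 0.002]
ft_force: [-0.2, 0.2, -2.4]
width: 0.34
finger_force: 25.0
```

Request:
{"op": "servo_tool", "data": {
  "steps": [
    [[0,0,0.002],0],
    [[0,0,0.001],0],
    [[0,0,0],0]
  ]
}}

```text
time: 8.48
tcp_pos: [481.3, 128.5, 52.8]
ee_rot: [2.277, 2.165, 0.0]
ft_force: [-0.9, 0.7, -3.1]
width: 0.342
finger_force: 25.0
```

Request:
{"op": "servo_tool", "data": {
  "steps": [
    [[0,0,0.0015],0],
    [[0,0,0.0015],0],
    [[0,0,0],0]
  ]
}}

```text
time: 8.85
tcp_pos: [481.0, 128.4, 49.4]
ee_rot: [-2.277, -2.165, 0.001]
ft_force: [0.3, 0.7, -2.4]
width: 0.339
finger_force: 25.0
```

Request:
{"op": "servo_tool", "data": {
  "steps": [
    [[0,0,0.0015],0],
    [[0,0,0.0],0],
    [[0,0,0],0]
  ]
}}

```text
time: 9.22
tcp_pos: [481.3, 128.5, 48.2]
ee_rot: [2.277, 2.165, 0.0]
ft_force: [-0.0, 0.4, -2.0]
width: 0.344
finger_force: 25.0
```

Request:
{"op": "servo_tool", "data": {
  "steps": [
    [[0,0,0.0015],0],
    [[0,0,0.0],0],
    [[0,0,0],0]
  ]
}}

```text
time: 9.6
tcp_pos: [481.4, 128.7, 47.2]
ee_rot: [2.276, 2.165, 0.001]
ft_force: [-0.9, 1.7, 2.6]
width: 0.342
finger_force: 25.0
```

Request:
{"op": "servo_tool", "data": {
  "steps": [
    [[0,0,0],0],
    [[0,0,0],0],
    [[0,0,0],0],
    [[0,0,0],0],
    [[0,0,0],0]
  ],
  "claw": 0.3
}}

```text
time: 10.22
tcp_pos: [481.2, 128.5, 46.6]
ee_rot: [2.277, 2.165, 0.0]
ft_force: [-0.5, 0.2, 0.4]
width: 0.703
finger_force: 0.0
```

Request:
{"op": "servo_tool", "data": {
  "steps": [
    [[0,0,-0.02],0],
    [[0,0,-0.04],0],
    [[0,0,-0.05],0],
    [[-0.06,0,0],0],
    [[-0.06,0,0],0],
    [[-0.03,0,0],0],
    [[-0.01,0,0],0],
    [[0,0,0],0]
  ]
}}

```text
time: 11.22
tcp_pos: [473.4, -31.2, 157.4]
ee_rot: [2.277, 2.164, 0.002]
ft_force: [0.2, 0.3, -0.7]
width: 0.702
finger_force: 0.0
```

```bash
python3 -c "
from h import *
a=snap('top');b=snap('side','s4.png')
cv2.imwrite('pics/c4.png',np.hstack([cv2.resize(a[180:270,200:330],(433,300)),cv2.resize(b[165:255,225:325],(333,300))])[:,:,::-1])
go(481,-36,100,1.5204)
r=arm.cut_out('level','top')
ys,xs=np.nonzero(r[0]['pixels']);print(r[0]['p'],r[0]['xy'],len(xs),onz('top',r[0]['xy'],65))
for c in ('top','side'):
  for n in ('knob_grip','mat_center','bubble'):
    print(c,n,[(round(q['p'],2),q['xy'],int(q['pixels'].sum())) for q in arm.cut_out(n,c)[:3]])
o,d=ray('side',(266.5,210)); print('knob x range at y=-36',o+d*(-36-o[1])/d[1])
"
```

```text
t 11.325 tcp [473.3 -30.3 157. ] th 1.5214 tilt [ 0.  0. -1.] ft [ 0.  -1.   0.2] w 0.6993844577333556 ff 0.0 | tool d [-5.3  7.9 57. ] yaw 0.001
0.57 [249.7, 222.8] 505 [480.57632512 129.90797454  65.        ]
top knob_grip []
top mat_center [(0.63, [251.8, 230.0], 1591)]
top bubble []
side knob_grip [(0.49, [268.7, 208.6], 213)]
side mat_center [(0.92, [267.9, 209.0], 1705), (0.7, [269.1, 210.1], 2189), (0.51, [276.2, 189.3], 330)]
side bubble [(0.58, [264.8, 208.3], 1735)]
knob x range at y=-36 [476.26400096 -36.          70.86457002]
```

View pics/c4.png

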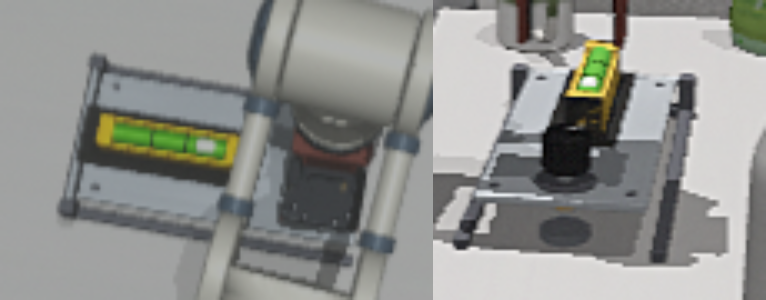

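The level lies lengthwise on the mat, and the bubble is at the knob end, at about (205,146) in the left-hand crop. I'll refine the knob axis from its dark blob before gripping.

```bash
python3 -c "
from h import *
a=cv2.imread('pics/t0.png').astype(int);b=cv2.imread('pics/s0.png').astype(int)
def blob(im,r0,r1,c0,c1,t):
    m=(im[r0:r1,c0:c1].max(2)<t);ys,xs=np.nonzero(m)
    return m.sum(),(xs.min()+xs.max())/2+c0,(ys.min()+ys.max())/2+r0,xs.min()+c0,xs.max()+c0,ys.min()+r0,ys.max()+r0
for t in (50,75):
  print(blob(a,220,243,290,312,t)); 
b2=cv2.imread('pics/s4.png').astype(int)
for im in (b,b2):
  for r in range(202,220,4): 
    xs=np.nonzero(im[r,250:285].max(1)<45)[0]+250; print(r,xs.min(),xs.max(),len(xs))
for z in (70,78,85): print(z,onz('top',(299.8,230.5),z),proj('side',(478,-36,z)),proj('top',(478,-36,z)))
"
```

```text
(np.int64(6), np.float64(299.5), np.float64(235.5), np.int64(296), np.int64(303), np.int64(235), np.int64(236))
(np.int64(102), np.float64(299.5), np.float64(231.5), np.int64(294), np.int64(305), np.int64(226), np.int64(237))
202 260 280 7
206 258 279 6
210 258 271 14
214 258 271 14
218 258 259 2
202 260 277 13
206 258 277 20
210 258 271 14
214 258 271 14
218 256 272 3
70 [473.83233507 -36.12207004  70.        ] [267.18493056 210.34306957] [299.90499691 229.24638705]
78 [472.34038078 -35.98873431  78.        ] [267.227508   207.41735877] [299.99753005 228.79534537]
85 [471.03492078 -35.87206553  85.        ] [267.26492615 204.84616861] [300.07927617 228.39688372]
```

Request:
{"op": "servo_tool", "data": {
  "steps": [
    [[-0.006,-0.001,0.03],0],
    [[0,0,0.03],0],
    [[0,0,0.02],0],
    [[0,0,0],0],
    [[0,0,0],0]
  ],
  "claw": 0
}}

```text
time: 12.3
tcp_pos: [472.4, -37.3, 77.8]
ee_rot: [2.276, 2.164, 0.001]
ft_force: [0.2, 0.3, -0.4]
width: 0.998
finger_force: 0.0
```

```bash
python3 -c "
from h import *
a=snap('top');b=snap('side')
cv2.imwrite('pics/c5.png',np.hstack([cv2.resize(a[180:270,200:330],(433,300)),cv2.resize(b[165:255,225:315],(360,360))[:300]])[:,:,::-1])
go(472,-36,58,1.5204)
"
```

```text
t 12.4 tcp [472.7 -37.3  78.2] th 1.5205 tilt [ 0.002 -0.    -1.   ] ft [ 0.3 -0.6  0.3] w 1.003171025758662 ff 0.0 | tool d [ 1.3 -0.8 20.2] yaw 0.0001
```

View pics/c5.png

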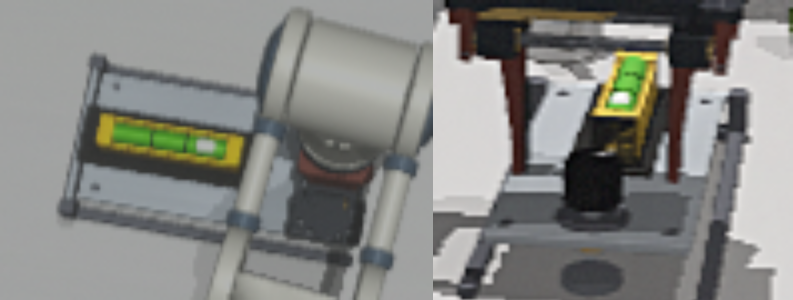

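The fingers straddle the knob: their midpoint is at 599 in the side crop and the knob is at 594, so I'll shift about 2 mm in −x.

Request:
{"op": "servo_tool", "data": {
  "steps": [
    [[0.001,-0.002,0.012],0],
    [[0,0,0.008],0],
    [[0,0,0],0]
  ]
}}

```text
time: 12.78
tcp_pos: [469.1, -36.0, 55.4]
ee_rot: [-2.276, -2.164, 0.002]
ft_force: [0.4, 0.2, -0.2]
width: 0.998
finger_force: 0.0
```

Request:
{"op": "servo_tool", "data": {
  "steps": [
    [[0,0,0],0],
    [[0,0,0],0],
    [[0,0,0],0],
    [[0,0,0],0],
    [[0,0,0],0],
    [[0,0,0],0],
    [[0,0,0],0]
  ],
  "claw": 1,
  "force": 30
}}

```text
time: 13.65
tcp_pos: [470.1, -36.1, 56.7]
ee_rot: [2.276, 2.165, 0.0]
ft_force: [0.9, 0.3, -0.5]
width: 0.402
finger_force: 30.0
```

Request:
{"op": "servo_tool", "data": {
  "steps": [
    [[0,0,0.0015],0],
    [[0,0,0.0015],0],
    [[0,0,0.001],0],
    [[0,0,0],0]
  ]
}}

```text
time: 14.15
tcp_pos: [470.1, -36.4, 52.9]
ee_rot: [2.276, 2.164, 0.0]
ft_force: [-0.9, -2.2, 4.4]
width: 0.403
finger_force: 30.0
```

Request:
{"op": "servo_tool", "data": {
  "steps": [
    [[0,0,0.0015],0],
    [[0,0,0.0015],0],
    [[0,0,0],0]
  ]
}}

```text
time: 14.52
tcp_pos: [470.0, -36.6, 49.7]
ee_rot: [2.276, 2.164, -0.001]
ft_force: [0.5, -4.4, 4.6]
width: 0.4
finger_force: 30.0
```

Request:
{"op": "servo_tool", "data": {
  "steps": [
    [[0,0,0.0015],0],
    [[0,0,0.0015],0],
    [[0,0,0],0]
  ]
}}

```text
time: 14.9
tcp_pos: [470.0, -36.8, 46.8]
ee_rot: [2.276, 2.163, -0.001]
ft_force: [0.1, -5.2, 5.4]
width: 0.401
finger_force: 30.0
```

Request:
{"op": "servo_tool", "data": {
  "steps": [
    [[-0.0005,0,0.001],0],
    [[-0.0003,0,0.001],0],
    [[0,0,0],0]
  ]
}}

```text
time: 15.28
tcp_pos: [470.0, -36.9, 45.1]
ee_rot: [2.277, 2.165, 0.001]
ft_force: [-1.1, -3.6, 6.4]
width: 0.401
finger_force: 30.0
```

Request:
{"op": "servo_tool", "data": {
  "steps": [
    [[-0.0003,0,0.001],0],
    [[0,0,0.001],0],
    [[0,0,0],0]
  ]
}}

```text
time: 15.65
tcp_pos: [470.1, -37.0, 43.5]
ee_rot: [2.276, 2.165, 0.001]
ft_force: [-1.6, -3.2, 8.8]
width: 0.406
finger_force: 30.0
```

Request:
{"op": "servo_tool", "data": {
  "steps": [
    [[0,0,0.001],0],
    [[0,0,0.0005],0],
    [[0,0,0],0]
  ]
}}

```text
time: 16.02
tcp_pos: [470.1, -37.0, 42.3]
ee_rot: [2.276, 2.165, 0.001]
ft_force: [-2.5, -2.4, 10.4]
width: 0.399
finger_force: 30.0
```

Request:
{"op": "servo_tool", "data": {
  "steps": [
    [[0,0,-0.0003],0.1],
    [[0,0,-0.0002],0.1],
    [[0,0,-0.0003],0.1],
    [[0,0,-0.0002],0.1],
    [[0,0,-0.0003],0.1],
    [[0,0,0],0]
  ]
}}

```text
time: 16.77
tcp_pos: [470.2, -37.0, 43.7]
ee_rot: [2.742, 1.533, 0.002]
ft_force: [-2.6, -1.7, 9.9]
width: 0.399
finger_force: 30.0
```

Request:
{"op": "servo_tool", "data": {
  "steps": [
    [[0,0,0],0],
    [[0,0,0],0],
    [[0,0,0],0],
    [[0,0,0],0],
    [[0,0,0],0],
    [[0,0,0],0],
    [[0,0,0],0],
    [[0,0,0],0]
  ]
}}

```text
time: 17.77
tcp_pos: [470.2, -37.0, 43.7]
ee_rot: [2.741, 1.534, 0.002]
ft_force: [-1.8, -2.1, 9.8]
width: 0.401
finger_force: 30.0
```

```bash
cat >> h.py <<'E'
def bubble(fn=None):
    a=snap('top').astype(int);b=snap('side')
    r,g,bl=a[...,0],a[...,1],a[...,2]
    z=np.zeros(a.shape[:2],bool);z[205:245,225:290]=1
    gr=(g-r>25)&(g-bl>25)&z
    box=cv2.dilate(cv2.morphologyEx(gr.astype(np.uint8),cv2.MORPH_CLOSE,np.ones((9,15))),np.ones((1,1)))>0
    w=box&(a.min(2)>110)
    dk=box&(a.max(2)<95)
    P=lambda m:np.array([onz('top',(x,y),71)[:2] for y,x in zip(*np.nonzero(m))]).reshape(-1,2)
    ax=np.array([.049,.9988]);q=lambda m:P(m)@ax
    v=q(box);mid=(v.min()+v.max())/2
    print('vial',v.min().round(1),v.max().round(1),'mid',mid.round(1),'bubble',q(w).mean().round(1) if w.any() else None,w.sum(),'dark',np.sort(q(dk)).round(0))
    if fn: cv2.imwrite('pics/'+fn,np.hstack([cv2.resize(a[200:250,220:290].astype(np.uint8),(420,300),interpolation=2),cv2.resize(b[165:225,245:315],(350,300),interpolation=2)])[:,:,::-1])
E
python3 -c "
from h import *
bubble('c6.png'); go(470,-37,42,0)"
```

```text
vial 94.5 205.7 mid 150.1 bubble 160.8 20 dark [131. 132. 133.]
t 17.875 tcp [470.2 -36.9  43.7] th 1.0205 tilt [ 0.001  0.001 -1.   ] ft [-2.6 -2.3  9.6] w 0.39884160592692014 ff 30.001662275462877 | tool d [-0.2 -0.2  1.7] yaw 1.0205
```

View pics/c6.png

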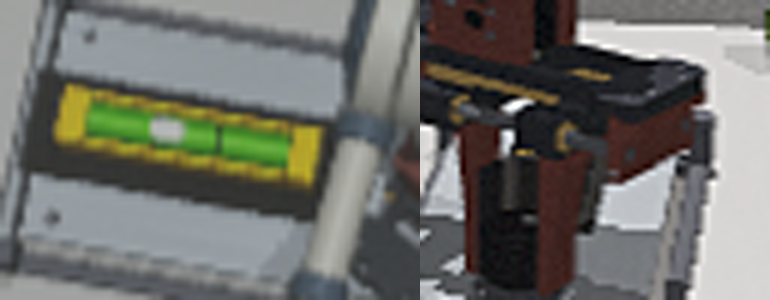

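The bubble is at column 167. The knob-side line is at 220, which puts the vial's middle at about 189, so the bubble is about 12 mm toward the hinge. It needs about 0.52 rad more clockwise.

Request:
{"op": "servo_tool", "data": {
  "steps": [
    [[0,0,-0.0003],0.1],
    [[0,0,-0.0002],0.1],
    [[0,0,-0.0003],0.1],
    [[0,0,-0.0002],0.1],
    [[0,0,-0.0003],0.12],
    [[0,0,0],0]
  ]
}}

```text
time: 18.62
tcp_pos: [470.3, -37.0, 45.1]
ee_rot: [3.044, 0.776, 0.003]
ft_force: [-2.9, -2.4, 10.3]
width: 0.4
finger_force: 30.0
```

Request:
{"op": "servo_tool", "data": {
  "steps": [
    [[0,0,0],0],
    [[0,0,0],0],
    [[0,0,0],0],
    [[0,0,0],0],
    [[0,0,0],0],
    [[0,0,0],0],
    [[0,0,0],0],
    [[0,0,0],0]
  ]
}}

```text
time: 19.62
tcp_pos: [470.3, -37.0, 45.1]
ee_rot: [3.044, 0.778, 0.002]
ft_force: [-2.5, -3.1, 10.1]
width: 0.399
finger_force: 30.0
```

Request:
{"op": "servo_tool", "data": {
  "steps": [
    [[0,0,0],0],
    [[0,0,0],0],
    [[0,0,0],0],
    [[0,0,0],0],
    [[0,0,0],0],
    [[0,0,0],0],
    [[0,0,0],0],
    [[0,0,0],0]
  ]
}}

```text
time: 20.62
tcp_pos: [470.3, -37.0, 45.1]
ee_rot: [3.044, 0.778, 0.002]
ft_force: [-2.1, -2.7, 9.6]
width: 0.398
finger_force: 30.0
```

```bash
python3 -c "
from h import *
bubble('c7.png'); go(470,-37,42,0)"
```

```text
vial 94.5 205.7 mid 150.1 bubble 150.5 21 dark [167. 168.]
t 20.725 tcp [470.3 -37.   45.1] th 0.5006 tilt [ 0.002  0.    -1.   ] ft [-2.2 -2.2 10. ] w 0.4011457463966313 ff 30.001681958092377 | tool d [-0.3 -0.1  3.1] yaw 0.5006
```

View pics/c7.png

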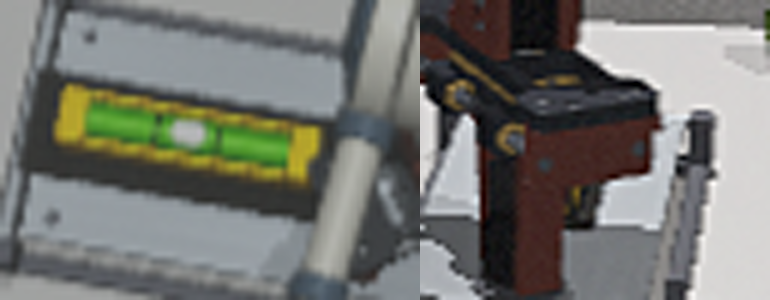

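The bubble at column 189 is midway between the lines at 159 and 219. The knob is held at about 10 N, which is roughly 3 mm of sink.

```bash
python3 -c "
from workcell import arm
print(arm.hand_in())"
```

```text
the job is handed in; nothing more can be done
None
```

I handed the job in with the level lying on the mat, the knob still held pressed at about 10 N (roughly 3 mm of sink), and the bubble centred between the two lines, at about 21 s on the robot's clock.

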